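Fetch the sample cup from behind the bottles and put it on the balance

TASK

The sample cup at the back of the bottle stand is hemmed in by two bottles and a flask: move all three onto the shallow side tray before you take the cup out, then set the cup upright in the middle of the balance pan. While the cup stays there, put the three back on the stand, each centred on the very ring where it stood at the start. Keep everything upright and leave the roll of film where it is.

Things in the scene. Friction and masses are not known exactly. Their poses are not given: they have to be found in the camera images.
- sample_cup: Round sample cup with a wide red screw lid (the lid is fixed on), 59 mm across the lid, 54 mm across the body just below it, tapering to 48 mm at the foot, 66 mm high; the lid spans heights 52 to 66 mm. Origin: centre of the underside, z up its axis. Starts at the back place of the stand. Grip across the lid. About 0.07 kg.
- tall_bottle: The tallest thing on the stand: clear screw-cap bottle, body 68 mm diameter up to 80 mm, then shoulder and cap of 41 mm diameter, 138 mm high in all. Origin: centre of the underside, z up its axis. Starts on any of the left, right and front places of the stand. Grip by the cap. About 0.4 kg.
- flask: Clear conical flask with a white stopper, 52 mm diameter at the foot, 104 mm high; the stopper is 40 mm wide and spans heights 84 to 104 mm. Origin: centre of the underside, z up its axis. Starts on any of the left, right and front places of the stand. Grip by the stopper. About 0.11 kg.
- short_bottle: Short clear screw-cap bottle with a wide cap, body 55 mm diameter up to 56 mm, then shoulder and cap of 35 mm diameter, 102 mm high in all. Origin: centre of the underside, z up its axis. Starts on any of the left, right and front places of the stand. Grip by the cap. About 0.16 kg.
- stand: Fixed grey board, 190 mm (x, depth) by 250 mm (y, width), top face 6 mm above the bench, rim 4 mm thick, 12 mm above the bench. Origin: centre of the underside; x to its back, y to its left. Printed white rings, 74 mm across, mark four places, at (x, y) in mm: back (45, 0), left (30, 90), right (30, -90), front (-55, 0). Each thing starts within 5 mm of its ring's centre.
- side_tray: Fixed shallow aluminium tray, empty at the start, 270 mm (its x) by 130 mm (its y), walls 3 mm thick and 12 mm high over the bench, inner floor 3 mm above the bench. Origin: centre of the underside, on the bench. Its long side (x) points roughly away from the robot. It stands to the robot's left or right, the balance on the other side.
- balance: Fixed white bench balance, 215 mm (its x) by 170 mm (its y), with a round steel pan of 120 mm diameter whose flat top is 50 mm above the bench; the dark display is towards the robot. Origin: on the bench under the centre of the pan (the housing reaches from x = -128 to +88 mm). The pan does not move.
- film_roll: White roll of sealing film standing on end in the stand's front right corner, 52 mm diameter, 50 mm high. Origin: centre of the underside. Not to be moved.
Things that resemble listed ones, but are neither listed nor needed, are in the scene too. What is shaped like the short_bottle but blue or orange is not meant.

How it is judged:
On the way, in this order (a step that is already met when the one before it is completed fails the run):
1. the two bottles and the flask all stand upright and released on the side tray, the cup still in its place (x of tall_bottle in the frame of side_tray between -0.125 and 0.125 m and y of tall_bottle in the frame of side_tray between -0.055 and 0.055 m and z of tall_bottle in the frame of side_tray between -0.005 and 0.012 m and angle between each of tall_bottle, flask, short_bottle's own z axis and vertical below 0.12 rad and linear speed of each of tall_bottle, flask, short_bottle below 0.03 m/s and angular speed of each of tall_bottle, flask, short_bottle below 0.3 rad/s and contact force between the fingers and tall_bottle below 0.3 N and x of flask in the frame of side_tray between -0.125 and 0.125 m and y of flask in the frame of side_tray between -0.055 and 0.055 m and z of flask in the frame of side_tray between -0.005 and 0.012 m and contact force between the fingers and flask below 0.3 N and x of short_bottle in the frame of side_tray between -0.125 and 0.125 m and y of short_bottle in the frame of side_tray between -0.055 and 0.055 m and z of short_bottle in the frame of side_tray between -0.005 and 0.012 m and contact force between the fingers and short_bottle below 0.3 N and distance of sample_cup from where it was at the start of the episode below 0.015 m), for 0.2 s.
2. the cup stands upright and released in the middle of the balance pan, the other three still on the side tray (horizontal distance between sample_cup and balance below 0.015 m and z of sample_cup in the frame of balance between 0.044 and 0.058 m and angle between each of sample_cup, tall_bottle, flask, short_bottle's own z axis and vertical below 0.12 rad and linear speed of each of sample_cup, tall_bottle, flask, short_bottle below 0.03 m/s and angular speed of each of sample_cup, tall_bottle, flask, short_bottle below 0.3 rad/s and contact force between the fingers and sample_cup below 0.3 N and x of tall_bottle in the frame of side_tray between -0.125 and 0.125 m and y of tall_bottle in the frame of side_tray between -0.055 and 0.055 m and z of tall_bottle in the frame of side_tray between -0.005 and 0.012 m and contact force between the fingers and tall_bottle below 0.3 N and x of flask in the frame of side_tray between -0.125 and 0.125 m and y of flask in the frame of side_tray between -0.055 and 0.055 m and z of flask in the frame of side_tray between -0.005 and 0.012 m and contact force between the fingers and flask below 0.3 N and x of short_bottle in the frame of side_tray between -0.125 and 0.125 m and y of short_bottle in the frame of side_tray between -0.055 and 0.055 m and z of short_bottle in the frame of side_tray between -0.005 and 0.012 m and contact force between the fingers and short_bottle below 0.3 N), for 0.2 s.
At the end, for the whole second after the job is handed in: The cup is upright on the balance pan, within 15 mm of its centre; both bottles and the flask are upright on the stand, each within 15 mm of where it started; all released and at rest; the film roll within 20 mm of where it was (horizontal distance between sample_cup and balance below 0.015 m and z of sample_cup in the frame of balance between 0.044 and 0.058 m and angle between each of sample_cup, tall_bottle, flask, short_bottle's own z axis and vertical below 0.12 rad and linear speed of each of sample_cup, tall_bottle, flask, short_bottle below 0.03 m/s and angular speed of each of sample_cup, tall_bottle, flask, short_bottle below 0.3 rad/s and contact force between the fingers and sample_cup below 0.3 N and distance of each of tall_bottle, flask, short_bottle from where it was at the start of the episode below 0.015 m and contact force between the fingers and tall_bottle below 0.3 N and contact force between the fingers and flask below 0.3 N and contact force between the fingers and short_bottle below 0.3 N and distance of film_roll from where it was at the start of the episode below 0.02 m); the robot touches nothing.
It fails at once if the roll of film is moved more than 20 mm or tipped (distance of film_roll from where it was at the start of the episode above 0.02 m or angle between film_roll's own z axis and vertical above 0.5 rad).
It fails at once if the cup, a bottle or the flask is tipped by more than 40 degrees (angle between any of tall_bottle, flask, short_bottle, sample_cup's own z axis and vertical above 0.7 rad).
It also fails if it takes over 152 s, if anything falls off the work surface, if the arm or the gripper's body presses on something with over 40 N, if the wrist force passes 120 N, or if a joint passes its speed limit or range.

ROBOT

A 6-joint arm with a two-finger parallel gripper is mounted at the origin on a cart in front of the work surface, level with it; the furniture and walls round the work are solid. World frame = base frame: x ahead of the robot, y to its left, z up, the work surface at z = 0. Lengths are in m, angles in rad, forces in N, time in s.
With the tool pointing down it reaches from about 0.325 to 0.925 m from the base axis. Payload 3.1 kg.
Tool frame: the origin (TCP) lies at the very end of the fingers, on their centre line; the grasp point (between the pads) lies 19 mm behind it (env.grip_depth is the distance from the TCP to the grasp point, in m); z points along the fingers, y is the line along which they close (so a half turn about z gives the same grasp; the last joint's range is limited). The gripper opens to 85 mm and grips with 20 to 120 N. Pads are 22 mm wide; open, the fingers measure 114 mm over their backs; the gripper's body (76 mm by 85 mm) begins 54 mm behind the grasp point. The pads swing forward as they close: fully open they stand 13 mm farther back than shut.
Start: joints at [-1.454, 0.217, 1.613, -0, 1.311, -0.112], TCP at [0.142, -0.609, 0.231] pointing down, gripper open.
Joint ranges: [-2.75, 2.75], [-0.78, 2.1], [0.31, 2.55], [-1.13, 4.27], [0.13, 2.63], [-2.58, 2.58]. Speed limits (rad/s): [2.79, 2.79, 3.14, 3.14, 3.14, 3.14].

INTERFACE

Orientations are given as a rotation vector (axis times angle).
In Python, from rig import env, eyes gives the robot as it stands.
- The arm moves only by the tool carry_out, never from a script. Its argument "moves" is a list of rows, each a list of 7 numbers: the shift along the tool's x, y, z in units of 40 mm (1.0 is 40 mm), then the turn, a rotation vector about the tool's x, y, z in degrees, then the finger opening in mm, from 0 to 85.4. In form: [[dx, dy, dz, ax, ay, az, jaw], ...]. A call has 1 to 10 rows; each row is the pose to reach, as a shift and turn from the pose commanded when the call began, along the tool's axes at that moment; what a row does not reach only later rows make up. A row lasts 1/10 s, in which the tool goes at most 50 mm and 8.59 degrees, less where a joint would pass 70% of its speed; a pose out of reach is approached as far as the arm can. A call with a gripper value outside its range is refused whole. The fingers move at their own pace and stop on an object; "grip_force" is the grip in N (left out, the last holds). Time passes only in rows, so rows that repeat a pose let the fingers close. It gives the time, the measured TCP pose, the force, the opening and the grip force at its end, in the units of the state.
- env.get_obs(): the state, without advancing time (a new reading comes with each control period).
- eyes.snapshot(name): name is "side" or "top" or "wrist"; returns a dict with "pixels" (420x560x3 uint8, red, green, blue), "K" (3x3 intrinsics, pixels), "origin" and "rotation" of the camera in the world; the wrist camera has in their place "tool_from_camera" (4x4, takes a point from camera to tool coordinates, whose origin is the TCP and whose axes are the flange's). Camera axes: x right, y down, z forward; pixel columns grow to the right and rows downward; lengths in m; the calibration is good to about 2 mm. The wrist camera is an equidistant fisheye: a pixel r from the principal point sees the ray r / f radians off the axis. A picture is of the moment at which its call begins: read the wrist's pose just before it. There is no depth.
- env.finish_job(): hands the job in; it is judged then, once.
The state is a dict: "t": time; "qpos": joint angles; "joint_vel": joint speeds; "joint_torque": joint torques, N m; "tool_pos": TCP position; "tool_rot": TCP orientation; "force": force on the tool from outside, world axes, zero at the start; "moment": the same for the moment, N m; "grip_width": finger opening in m; "grasp_force": force on a finger pad.
Only numpy, scipy, OpenCV 4.12 (cv2) and the standard library are available. Lean on these libraries where they do the work, as an engineer would, in place of code of your own. Each camera call takes 0.05 s, during which the arm holds its last target. There are 200 camera calls.

## Working session

There is one attempt and no reset: what is moved stays moved. The work goes in short steps, Python scripts to look and compute and a tool call to move; the robot and the scene stay as the last step left them, time stands still between calls to the robot, and variables do not carry over. Pictures are saved under pics/ and viewed, at most 14 in all, crops included, and the job is handed in when it is done.

Besides the shell and the picture viewer there is one more tool, called by a JSON object that holds its "method" and its "body", one argument or row to a line. carry_out: Moves the arm, as the interface text tells. Its arguments: {"type":"object","properties":{"moves":{"type":"array"},"grip_force":{"type":"number"}},"required":["moves"]}

```bash
ls; mkdir -p pics; cat > h.py <<'E'
import numpy as np, cv2
from scipy.spatial.transform import Rotation as R
from rig import env, eyes
def snap(n,f):
    s=eyes.snapshot(n); cv2.imwrite('pics/'+f,s['pixels'][:,:,::-1]); np.savez('pics/'+f[:-4],**{k:v for k,v in s.items()}); return s
def ray(f,u,v,z):
    s=np.load('pics/'+f+'.npz'); d=s['rotation']@np.linalg.inv(s['K'])@[u,v,1]; o=s['origin']; return o+d*(z-o[2])/d[2]
def proj(f,p):
    s=np.load('pics/'+f+'.npz'); c=s['K']@(s['rotation'].T@(np.array(p)-s['origin'])); return c[:2]/c[2]
E
python3 - <<'E'
from h import *
for n in('top','side'):
    s=snap(n,n+'0.png'); print(n,s['origin'],s['rotation'],s['K'])
o=env.get_obs(); print(o['t'],o['tool_pos'],R.from_rotvec(o['tool_rot']).as_matrix())
E
```

```text
pics
top [ 0.47196293 -0.00968803  1.15021657] [-2.16942358  2.20968596 -0.06969794] [[470.54161075   0.         277.24648192]
 [  0.         470.54161075 202.50926361]
 [  0.           0.           1.        ]]
side [ 0.39269952 -0.72584814  0.49309811] [-2.1009144   0.21414218 -0.122457  ] [[396.84735665   0.         281.62449206]
 [  0.         396.84735665 206.61996346]
 [  0.           0.           1.        ]]
0.1 [ 0.14170659 -0.60795177  0.23004958] [[ 9.73933038e-01  2.26835558e-01 -2.58834244e-04]
 [ 2.26835568e-01 -9.73930558e-01  2.21197734e-03]
 [ 2.49668534e-04 -2.21303063e-03 -9.99997520e-01]]
```

View pics/top0.png

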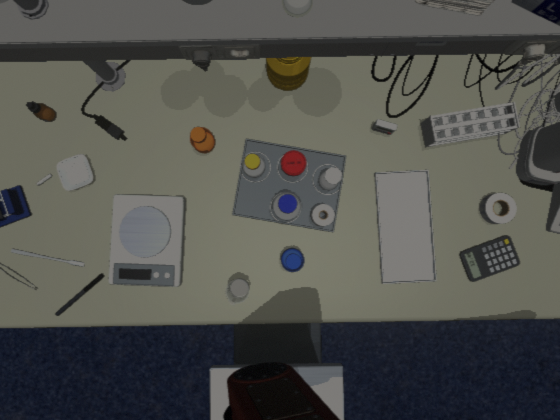

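View pics/side0.png

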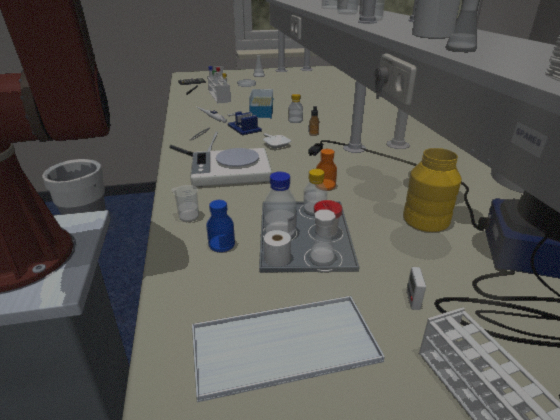

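The top view shows the stand at about (290,185). The tall bottle (blue cap) is in front at (287,205), the short bottle (yellow cap) on the left at (252,162), the flask on the right at (332,177), the red cup at (293,163) and the film roll at (323,214). The tray is at (405,226) and the balance pan at (145,232). Lookalikes are the blue bottle (292,260), the orange bottle (202,138), the clear glass (239,288) and a yellow-cap bottle seen far off in the side view (296,108). Next I'll take a close crop.

```bash
sed -i "s/s\['rotation'\]/R.from_rotvec(s['rotation']).as_matrix()/g" h.py
python3 - <<'E'
from h import *
a=cv2.imread('pics/top0.png')
c=cv2.resize(a[130:240,225:355],None,fx=5,fy=5,interpolation=cv2.INTER_CUBIC)
c=cv2.convertScaleAbs(c,alpha=1.5,beta=20)
for i in range(0,130,10):
    cv2.line(c,(i*5,0),(i*5,6 if i%50 else 15),(0,255,255),1)
for i in range(0,110,10): cv2.line(c,(0,i*5),(8,i*5),(0,255,255),1)
cv2.imwrite('pics/crop1.png',c)
b=np.hstack([cv2.resize(a[160:295,365:445],None,fx=4,fy=4,interpolation=cv2.INTER_CUBIC),cv2.resize(a[160:295,100:195],None,fx=4,fy=4,interpolation=cv2.INTER_CUBIC)])
cv2.imwrite('pics/crop2.png',b);print(b.shape)
E
```

```text
(540, 700, 3)
```

View pics/crop1.png

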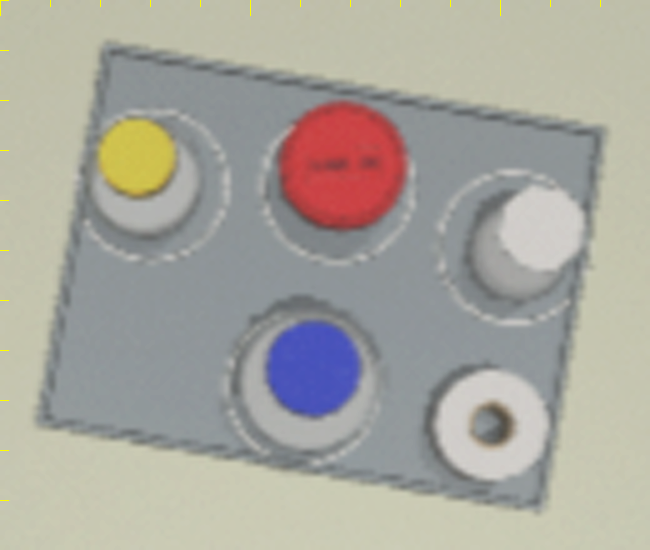

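View pics/crop2.png

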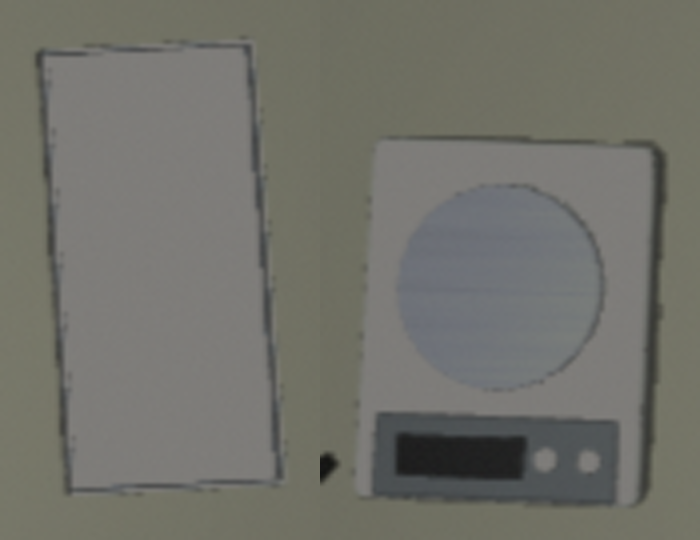

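The crop confirms the picks: yellow cap (137,157), red lid (343,166), stopper (542,228), blue cap (314,368), film roll (491,424). The tray corners and the pan circle centre (501,286) are clear in the second crop.

```bash
python3 - <<'E'
from h import *
np.set_printoptions(precision=4,suppress=True)
f=lambda x,y,ox,oy,k:((x+.5)/k-.5+ox,(y+.5)/k-.5+oy)
A=lambda x,y,z: ray('top0',*f(x,y,225,130,5),z)
for n,x,y,z in [('short',137,157,.108),('cup',343,166,.072),('flask',542,228,.110),('tall',314,368,.144),('film',491,424,.056)]: print(n,A(x,y,z))
C=np.array([A(x,y,.012) for x,y in [(104,45),(604,130),(542,508),(40,424)]]);c=C.mean(0)
print('stand',c,np.linalg.norm(np.roll(C,-1,0)-C,axis=1))
yaw=np.arctan2(*(C[0]+C[1]-C[2]-C[3])[[1,0]]);print('yaw',yaw)
for n,p in dict(back=(45,0),left=(30,90),right=(30,-90),front=(-55,0)).items():
    print(n,c[:2]+R.from_euler('z',yaw).as_matrix()[:2,:2]@np.array(p)/1000)
for x,y in [(155,185),(338,186),(511,247),(300,390)]: print('ring',A(x,y,.006))
T=np.array([ray('top0',*f(x,y,365,160,4),.012) for x,y in [(38,50),(250,42),(284,484),(68,492)]])
print('tray',T.mean(0),np.linalg.norm(np.roll(T,-1,0)-T,axis=1),'yaw',np.arctan2(*(T[0]+T[1]-T[2]-T[3])[[1,0]]))
print('pan',ray('top0',*f(501-320,286,100,160,4),.05))
s=snap('wrist','w0.png')
print(s['tool_from_camera'],s['K'])
# side check
for n,p in [('short',(.5,0,0))]: pass
E
```

```text
short [0.6316 0.0437 0.108 ]
cup [ 0.6312 -0.0494  0.072 ]
flask [ 0.5962 -0.1359  0.11  ]
tall [ 0.5336 -0.0326  0.144 ]
film [ 0.5114 -0.1164  0.056 ]
stand [ 0.5865 -0.0405  0.012 ] [0.2477 0.1868 0.246  0.1878]
yaw -0.1841426466149795
back [ 0.6308 -0.0488]
left [0.6325 0.0424]
right [ 0.5995 -0.1345]
front [ 0.5325 -0.0305]
ring [0.6333 0.0404 0.006 ]
ring [ 0.6311 -0.0492  0.006 ]
ring [ 0.5995 -0.1332  0.006 ]
ring [ 0.5315 -0.0287  0.006 ]
tray [ 0.4814 -0.3176  0.012 ] [0.1292 0.2672 0.1297 0.267 ] yaw 0.03698007922048681
pan [0.4802 0.2992 0.05  ]
[[ 0.0001 -0.9445 -0.3286  0.0847]
 [ 1.     -0.0001  0.0008 -0.    ]
 [-0.0008 -0.3286  0.9445 -0.1429]
 [ 0.      0.      0.      1.    ]] [[325.1923   0.     277.6109]
 [  0.     325.1923 205.8479]
 [  0.       0.       1.    ]]
```

{"method": "carry_out", "body": {
  "moves": [
    [0.4,-0.4,0,0,0,2,60],
    [1.1,-1.0,0,0,0,4,60],
    [1.8,-1.7,0,0,0,6,60],
    [2.5,-2.4,0,0,0,8,60],
    [3.2,-3.0,0,0,0,10,60],
    [3.9,-3.6,0,0,0,12,60],
    [4.6,-4.3,0,0,0,13.1,60],
    [5.3,-5.0,0,0,0,13.1,60],
    [6.0,-5.6,0,0,0,13.1,60],
    [6.6,-6.2,0,0,0,13.1,60]
  ],
  "grip_force": 40
}}

```text
t: 1.15
tool_pos: [0.3433, -0.3056, 0.2311]
tool_rot: [-3.141, -0.001, -0.0]
force: [0.3, 0.1, -0.7]
grip_width: 0.0598
grasp_force: 0.0
```

```bash
python3 - <<'E'
from h import *
o=env.get_obs(); print(o['t'],o['tool_pos'],R.from_rotvec(o['tool_rot']).as_matrix().round(4),o['force'],o['qpos'])
E
```

```text
1.15 [ 0.34329517 -0.30562481  0.23108627] [[ 1.e+00  4.e-04  1.e-04]
 [ 4.e-04 -1.e+00  3.e-04]
 [ 1.e-04 -3.e-04 -1.e+00]] [ 0.27517973  0.06967256 -0.69164317] [-8.80499192e-01 -1.47143433e-01  1.98884322e+00  3.01645412e-04
  1.30002793e+00  6.89799252e-01]
```

{"method": "carry_out", "body": {
  "moves": [
    [0.6,-0.85,0,0,0,0,65],
    [1.2,-1.7,0,0,0,0,65],
    [1.8,-2.55,0,0,0,0,65],
    [2.4,-3.4,0,0,0,0,65],
    [3.0,-4.3,0,0,0,0,65],
    [3.6,-5.2,0,0,0,0,65],
    [4.2,-6.1,0,0,0,0,65],
    [4.6,-6.65,0,0,0,0,65],
    [4.76,-6.85,0,0,0,0,65],
    [4.76,-6.85,0,0,0,0,65]
  ]
}}

```text
t: 2.15
tool_pos: [0.5332, -0.0324, 0.2309]
tool_rot: [3.141, 0.004, -0.001]
force: [0.2, 0.5, -0.6]
grip_width: 0.0651
grasp_force: 0.0
```

```bash
python3 - <<'E'
from h import *
o=env.get_obs(); print(o['t'],o['tool_pos'])
M=R.from_rotvec(o['tool_rot']).as_matrix()
s=snap('wrist','w1.png')
im=cv2.imread('pics/w1.png')
TC=s['tool_from_camera'];K=s['K']
def wp(p):
    pt=M.T@(np.array(p)-o['tool_pos']); c=TC[:3,:3].T@(pt-TC[:3,3]); th=np.arctan2(np.hypot(*c[:2]),c[2]); d=c[:2]/np.hypot(*c[:2]); return K[:2,2]+K[0,0]*th*d
for p in [(.6316,.0437,.108),(.6312,-.0494,.072),(.5962,-.1359,.11),(.5336,-.0326,.144),(.5114,-.1164,.056)]:
    u=tuple(int(round(x)) for x in wp(p)); cv2.drawMarker(im,u,(0,255,0),cv2.MARKER_CROSS,8,1)
cv2.imwrite('pics/w1m.png',im)
E
```

```text
2.15 [ 0.5331749  -0.03244619  0.23091014]
```

View pics/w1m.png

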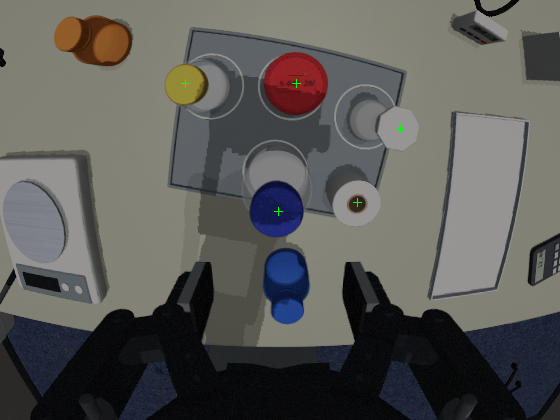

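The projected markers land on all five tops (blue cap (278,211), film (357,203), stopper (400,128)), so the positions agree to about 2 mm. Next I grasp the tall bottle.

{"method": "carry_out", "body": {
  "moves": [
    [0,0,0.7,0,0,0,65],
    [0,0,1.5,0,0,0,65],
    [0,0,2.2,0,0,0,65],
    [0,0,2.8,0,0,0,65],
    [0,0,3.0,0,0,0,65],
    [0,0,3.0,0,0,0,35],
    [0,0,3.0,0,0,0,35],
    [0,0,3.0,0,0,0,35],
    [0,0,3.0,0,0,0,35],
    [0,0,3.0,0,0,0,35]
  ],
  "grip_force": 60
}}

```text
t: 3.2
tool_pos: [0.5335, -0.0337, 0.1121]
tool_rot: [3.141, 0.001, 0.002]
force: [0.1, -0.7, -1.2]
grip_width: 0.0398
grasp_force: 61.1
```

{"method": "carry_out", "body": {
  "moves": [
    [0,0,-0.3,0,0,0,35],
    [0,0,-0.9,0,0,0,35],
    [0,0,-1.6,0,0,0,35],
    [-0.1,0.3,-2.0,0,0,0,35],
    [-0.4,0.9,-2.0,0,0,0,35],
    [-0.9,1.8,-2.0,0,0,0,35],
    [-1.3,2.7,-2.0,0,0,0,35],
    [-1.7,3.6,-2.0,0,0,0,35],
    [-2.2,4.5,-2.0,0,0,0,35],
    [-2.6,5.4,-2.0,0,0,0,35]
  ]
}}

```text
t: 4.2
tool_pos: [0.4277, -0.2499, 0.1916]
tool_rot: [-3.141, -0.001, 0.0]
force: [1.0, -0.6, -5.4]
grip_width: 0.0395
grasp_force: 61.6
```

{"method": "carry_out", "body": {
  "moves": [
    [-0.4,0.9,0,0,0,0,35],
    [-0.7,1.5,0,0,0,0,35],
    [-0.84,1.8,0,0,0,0,35],
    [-0.84,1.8,0.5,0,0,0,35],
    [-0.84,1.8,1.1,0,0,0,35],
    [-0.84,1.8,1.6,0,0,0,35],
    [-0.84,1.8,1.9,0,0,0,35],
    [-0.84,1.8,2.0,0,0,0,35],
    [-0.84,1.8,2.03,0,0,0,35],
    [-0.84,1.8,2.03,0,0,0,35]
  ]
}}

```text
t: 5.2
tool_pos: [0.3962, -0.3217, 0.1111]
tool_rot: [3.14, 0.001, 0.002]
force: [-0.1, -0.3, -4.4]
grip_width: 0.0395
grasp_force: 61.7
```

{"method": "carry_out", "body": {
  "moves": [
    [0,0,0.03,0,0,0,35],
    [0,0,0.05,0,0,0,35],
    [0,0,0.06,0,0,0,35],
    [0,0,0.06,0,0,0,45],
    [0,0,0.06,0,0,0,60],
    [0,0,0.06,0,0,0,65],
    [0,0,0.06,0,0,0,65],
    [0,0,-0.4,0,0,0,65],
    [0,0,-1.0,0,0,0,65],
    [0,0,-1.5,0,0,0,65]
  ]
}}

```text
t: 6.2
tool_pos: [0.3955, -0.3215, 0.1711]
tool_rot: [3.141, 0.0, 0.0]
force: [0.0, 0.4, 0.1]
grip_width: 0.0648
grasp_force: 0.0
```

{"method": "carry_out", "body": {
  "moves": [
    [0.2,-0.2,-0.3,0,0,0,65],
    [0.8,-0.7,-0.3,0,0,0,65],
    [1.5,-1.4,-0.3,0,0,0,65],
    [2.2,-2.1,-0.3,0,0,0,65],
    [2.9,-2.7,0,0,0,0,65],
    [3.6,-3.3,0,0,0,0,65],
    [4.3,-3.9,0,0,0,0,65],
    [4.8,-4.4,0,0,0,0,65],
    [5.0,-4.63,0.2,0,0,0,65],
    [5.0,-4.63,0.5,0,0,0,65]
  ]
}}

```text
t: 7.2
tool_pos: [0.5966, -0.1347, 0.1499]
tool_rot: [3.141, 0.004, 0.002]
force: [0.4, 0.0, 0.4]
grip_width: 0.0651
grasp_force: 0.0
```

{"method": "carry_out", "body": {
  "moves": [
    [0,0,0.4,0,0,0,65],
    [0,0,0.9,0,0,0,65],
    [0,0,1.4,0,0,0,65],
    [0,0,1.7,0,0,0,65],
    [0,0,1.8,0,0,0,65],
    [0,0,1.8,0,0,0,33],
    [0,0,1.8,0,0,0,33],
    [0,0,1.8,0,0,0,33],
    [0,0,1.8,0,0,0,33],
    [0,0,1.8,0,0,0,33]
  ],
  "grip_force": 40
}}

```text
t: 8.2
tool_pos: [0.5961, -0.1363, 0.0791]
tool_rot: [3.141, 0.001, 0.003]
force: [0.0, -0.4, 2.2]
grip_width: 0.0348
grasp_force: 40.0
```

Width is 34.8 mm on a stopper given as 40 mm, so I'll lift a little and look.

{"method": "carry_out", "body": {
  "moves": [
    [0,0,-0.1,0,0,0,33],
    [0,0,-0.3,0,0,0,33],
    [0,0,-0.5,0,0,0,33],
    [0,0,-0.5,0,0,0,33]
  ]
}}

```text
t: 8.6
tool_pos: [0.5969, -0.1365, 0.1002]
tool_rot: [3.14, 0.0, 0.006]
force: [-0.3, -0.4, -1.3]
grip_width: 0.0349
grasp_force: 40.0
```

```bash
python3 - <<'E'
from h import *
o=env.get_obs(); print(o['t'],o['tool_pos'],o['force'],o['grip_width'],o['grasp_force'])
snap('side','s1.png')
a=cv2.imread('pics/s1.png'); cv2.imwrite('pics/s1c.png',cv2.resize(a[110:290,220:400],None,fx=3.3,fy=3.3,interpolation=cv2.INTER_CUBIC))
E
```

```text
8.6 [ 0.59687012 -0.13651521  0.10021281] [-0.29050988 -0.35492551 -1.34347196] 0.03491513429449918 39.96877482672744
```

View pics/s1c.png

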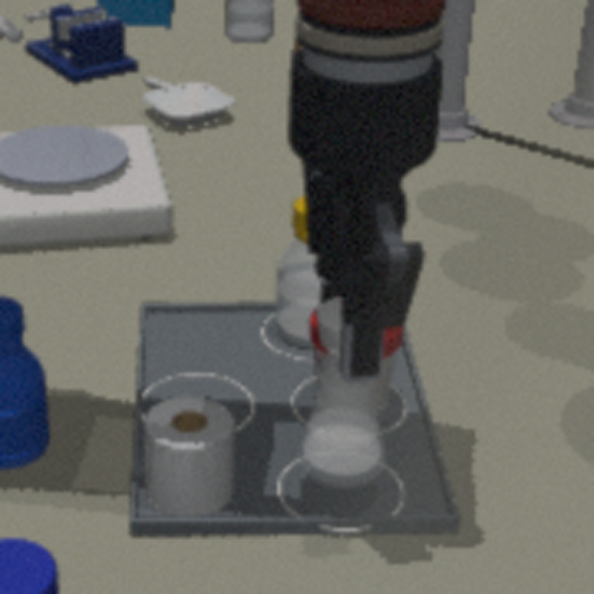

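The flask hangs upright in the fingers above its ring at about (345,450), and the cup, the short bottle and the roll haven't moved. On to the tray.

{"method": "carry_out", "body": {
  "moves": [
    [0,0,-0.4,0,0,0,33],
    [-0.1,0.3,-0.7,0,0,0,33],
    [-0.2,1.0,-0.7,0,0,0,33],
    [-0.4,1.9,-0.7,0,0,0,33],
    [-0.5,2.8,-0.7,0,0,0,33],
    [-0.6,3.6,-0.7,0,0,0,33],
    [-0.7,4.2,-0.6,0,0,0,33],
    [-0.77,4.45,-0.3,0,0,0,33],
    [-0.77,4.45,0.1,0,0,0,33],
    [-0.77,4.45,0.3,0,0,0,33]
  ]
}}

```text
t: 9.65
tool_pos: [0.563, -0.3125, 0.0834]
tool_rot: [-3.138, 0.0, 0.005]
force: [0.3, 0.3, -1.8]
grip_width: 0.0351
grasp_force: 40.1
```

{"method": "carry_out", "body": {
  "moves": [
    [0,0,0.15,0,0,0,33],
    [0,0,0.25,0,0,0,33],
    [0,0,0.29,0,0,0,33],
    [0,0,0.29,0,0,0,33]
  ]
}}

```text
t: 10.05
tool_pos: [0.5658, -0.3123, 0.0763]
tool_rot: [-3.14, -0.003, -0.001]
force: [-2.7, 2.9, 5.3]
grip_width: 0.0354
grasp_force: 40.9
```

Contact with the tray. Release slowly and rise.

{"method": "carry_out", "body": {
  "moves": [
    [0,0,-0.02,0,0,0,38],
    [0,0,-0.02,0,0,0,45],
    [0,0,-0.02,0,0,0,60],
    [0,0,-0.02,0,0,0,65],
    [0,0,-0.02,0,0,0,65],
    [0,0,-0.5,0,0,0,65],
    [0,0,-1.2,0,0,0,65],
    [0,0,-1.8,0,0,0,65],
    [0,0,-2.0,0,0,0,65]
  ]
}}

```text
t: 10.95
tool_pos: [0.5664, -0.3154, 0.158]
tool_rot: [3.138, -0.0, 0.008]
force: [0.5, -0.5, 0.6]
grip_width: 0.0647
grasp_force: 0.0
```

{"method": "carry_out", "body": {
  "moves": [
    [0.1,-0.4,0,0,0,0,65],
    [0.3,-1.3,0,0,0,0,65],
    [0.5,-2.3,0,0,0,0,65],
    [0.7,-3.3,0,0,0,0,65],
    [0.9,-4.3,0,0,0,0,65],
    [1.1,-5.3,0,0,0,0,65],
    [1.3,-6.3,0,0,0,0,65],
    [1.4,-7.3,0,0,0,0,65],
    [1.6,-8.3,0,0,0,0,65],
    [1.63,-8.95,0,0,0,0,65]
  ]
}}

```text
t: 11.95
tool_pos: [0.6283, 0.0481, 0.1521]
tool_rot: [-3.14, -0.004, 0.005]
force: [-0.0, -0.3, -0.2]
grip_width: 0.0648
grasp_force: 0.0
```

{"method": "carry_out", "body": {
  "moves": [
    [0,0,0.3,0,0,0,65],
    [0,0,0.9,0,0,0,65],
    [0,0,1.5,0,0,0,65],
    [0,0,1.9,0,0,0,65],
    [0,0,2.0,0,0,0,65],
    [0,0,2.0,0,0,0,30],
    [0,0,2.0,0,0,0,30],
    [0,0,2.0,0,0,0,30],
    [0,0,2.0,0,0,0,30],
    [0,0,2.0,0,0,0,30]
  ],
  "grip_force": 40
}}

```text
t: 12.95
tool_pos: [0.6305, 0.0438, 0.0755]
tool_rot: [3.141, 0.0, 0.003]
force: [-0.7, 0.2, 0.7]
grip_width: 0.0335
grasp_force: 40.5
```

{"method": "carry_out", "body": {
  "moves": [
    [0,0,-0.3,0,0,0,30],
    [0,0,-1.0,0,0,0,30],
    [0,0,-1.7,0,0,0,30],
    [0,0,-2.1,0,0,0,30],
    [-0.2,0.4,-2.2,0,0,0,30],
    [-0.5,1.2,-2.2,0,0,0,30],
    [-0.9,2.1,-2.2,0,0,0,30],
    [-1.3,3.1,-2.2,0,0,0,30],
    [-1.7,4.1,-2.2,0,0,0,30],
    [-2.1,5.1,-2.2,0,0,0,30]
  ]
}}

```text
t: 13.95
tool_pos: [0.5432, -0.1618, 0.1613]
tool_rot: [-3.141, -0.0, 0.004]
force: [0.6, 0.3, -1.1]
grip_width: 0.0335
grasp_force: 40.5
```

{"method": "carry_out", "body": {
  "moves": [
    [-0.4,0.9,0,0,0,0,30],
    [-0.8,1.9,0,0,0,0,30],
    [-1.2,2.9,0,0,0,0,30],
    [-1.5,3.6,0,0,0,0,30],
    [-1.63,3.93,0,0,0,0,30],
    [-1.63,3.93,0.5,0,0,0,30],
    [-1.63,3.93,1.2,0,0,0,30],
    [-1.63,3.93,1.8,0,0,0,30],
    [-1.63,3.93,2.1,0,0,0,30],
    [-1.63,3.93,2.2,0,0,0,30]
  ]
}}

```text
t: 14.95
tool_pos: [0.4789, -0.3153, 0.0727]
tool_rot: [-3.137, -0.001, 0.007]
force: [-4.0, 4.4, 7.5]
grip_width: 0.0335
grasp_force: 41.6
```

{"method": "carry_out", "body": {
  "moves": [
    [0,0,0.02,0,0,0,30],
    [0,0,0.05,0,0,0,30],
    [0,0,0.05,0,0,0,30]
  ]
}}

```text
t: 15.25
tool_pos: [0.4814, -0.3179, 0.0735]
tool_rot: [3.14, 0.001, 0.003]
force: [-0.3, -1.2, -0.8]
grip_width: 0.034
grasp_force: 40.7
```

{"method": "carry_out", "body": {
  "moves": [
    [0,0,0.02,0,0,0,34],
    [0,0,0.02,0,0,0,40],
    [0,0,0.02,0,0,0,55],
    [0,0,0.02,0,0,0,60],
    [0,0,-0.4,0,0,0,60],
    [0,0,-1.1,0,0,0,60],
    [0,0,-1.8,0,0,0,60],
    [0,0,-2.4,0,0,0,60],
    [0,0,-2.5,0,0,0,60]
  ]
}}

```text
t: 16.15
tool_pos: [0.4828, -0.3191, 0.1767]
tool_rot: [3.136, 0.0, 0.01]
force: [0.2, -0.4, 0.1]
grip_width: 0.0599
grasp_force: 0.0
```

```bash
python3 - <<'E'
from h import *
o=env.get_obs(); print(o['t'],o['tool_pos'],o['force'])
a=snap('top','t1.png')['pixels'][:,:,::-1]; b=snap('side','s2.png')['pixels'][:,:,::-1]
cv2.imwrite('pics/v2.png',np.hstack([cv2.resize(a[125:300,220:450],None,fx=1.7,fy=1.7),cv2.resize(b[150:400,180:400],(261,297))]))
E
```

```text
16.15 [ 0.48283229 -0.31914174  0.17672688] [ 0.15985039 -0.38927934  0.05229881]Traceback (most recent call last):
  File "<stdin>", line 4, in <module>
    return _nx.concatenate(arrs, 1, dtype=dtype, casting=casting)
           ~~~~~~~~~~~~~~~^^^^^^^^^^^^^^^^^^^^^^^^^^^^^^^^^^^^^^^
ValueError: all the input array dimensions except for the concatenation axis must match exactly, but along dimension 0, the array at index 0 has size 298 and the array at index 1 has size 297
```

```bash
python3 - <<'E'
import cv2, numpy as np
a=cv2.imread('pics/t1.png');b=cv2.imread('pics/s2.png')
cv2.imwrite('pics/v2.png',np.hstack([cv2.resize(a[125:300,220:450],(460,350)),cv2.resize(b[150:400,180:400],(308,350))]))
E
```

```text
(no output)
```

View pics/v2.png

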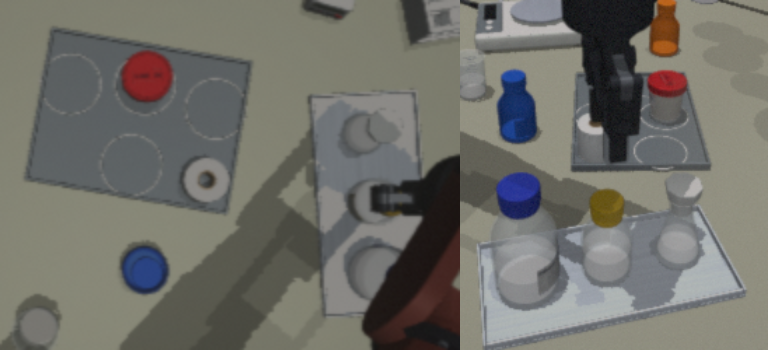

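All three stand upright on the tray. In the side crop the tall bottle is at (525,240), the short one at (607,240) and the flask at (680,225); the cup is still in place at (667,95). Next is the cup.

{"method": "carry_out", "body": {
  "moves": [
    [0.2,-0.4,0,0,0,0,78],
    [0.6,-1.2,0,0,0,0,78],
    [1.1,-2.1,0,0,0,0,78],
    [1.6,-3.0,0,0,0,0,78],
    [2.1,-3.9,0,0,0,0,78],
    [2.6,-4.8,0,0,0,0,78],
    [3.1,-5.7,0,0,0,0,78],
    [3.5,-6.4,0,0,0,0,78],
    [3.68,-6.72,0,0,0,0,78],
    [3.68,-6.72,0.3,0,0,0,78]
  ]
}}

```text
t: 17.25
tool_pos: [0.6289, -0.0471, 0.1603]
tool_rot: [3.141, 0.005, 0.002]
force: [1.5, -0.8, -0.0]
grip_width: 0.0786
grasp_force: 0.0
```

{"method": "carry_out", "body": {
  "moves": [
    [0,0,0.6,0,0,0,78],
    [0,0,1.4,0,0,0,78],
    [0,0,2.2,0,0,0,78],
    [0,0,2.8,0,0,0,78],
    [0,0,3.05,0,0,0,78],
    [0,0,3.1,0,0,0,78],
    [0,0,3.1,0,0,0,78]
  ]
}}

```text
t: 17.95
tool_pos: [0.6277, -0.0494, 0.0366]
tool_rot: [3.141, -0.001, 0.0]
force: [0.1, -0.9, 0.7]
grip_width: 0.078
grasp_force: 0.0
```

{"method": "carry_out", "body": {
  "moves": [
    [0.08,0,-0.08,0,0,0,78],
    [0.08,0,-0.08,0,0,0,54],
    [0.08,0,-0.08,0,0,0,54],
    [0.08,0,-0.08,0,0,0,54],
    [0.08,0,-0.08,0,0,0,54],
    [0.08,0,-0.08,0,0,0,54]
  ],
  "grip_force": 35
}}

```text
t: 18.55
tool_pos: [0.6331, -0.0489, 0.0425]
tool_rot: [3.141, 0.001, 0.007]
force: [-0.3, -0.8, 6.6]
grip_width: 0.0575
grasp_force: 37.2
```

{"method": "carry_out", "body": {
  "moves": [
    [0,0,-0.3,0,0,0,54],
    [0,0,-1.0,0,0,0,54],
    [0,0,-1.7,0,0,0,54],
    [0,0,-2.2,0,0,0,54],
    [-0.2,-0.4,-2.4,0,0,0,54],
    [-0.5,-1.2,-2.4,0,0,0,54],
    [-0.9,-2.1,-2.4,0,0,0,54],
    [-1.3,-3.0,-2.4,0,0,0,54],
    [-1.7,-3.9,-2.4,0,0,0,54],
    [-2.1,-4.8,-2.4,0,0,0,54]
  ]
}}

```text
t: 19.55
tool_pos: [0.5443, 0.1457, 0.1349]
tool_rot: [-3.141, -0.001, 0.004]
force: [1.1, -0.1, -0.6]
grip_width: 0.0568
grasp_force: 37.6
```

{"method": "carry_out", "body": {
  "moves": [
    [-0.4,-0.9,0,0,0,0,54],
    [-0.8,-1.8,0,0,0,0,54],
    [-1.2,-2.7,0,0,0,0,54],
    [-1.5,-3.4,0,0,0,0,54],
    [-1.7,-3.85,0,0,0,0,54],
    [-1.72,-3.9,0.3,0,0,0,54],
    [-1.72,-3.9,0.7,0,0,0,54],
    [-1.72,-3.9,1.0,0,0,0,54],
    [-1.72,-3.9,1.2,0,0,0,54],
    [-1.72,-3.9,1.2,0,0,0,54]
  ]
}}

```text
t: 20.55
tool_pos: [0.4778, 0.2988, 0.087]
tool_rot: [3.141, -0.001, -0.002]
force: [0.6, -0.5, -0.5]
grip_width: 0.057
grasp_force: 38.0
```

{"method": "carry_out", "body": {
  "moves": [
    [0.05,0,-0.05,0,0,0,54],
    [0.1,0,-0.05,0,0,0,54],
    [0.1,0,0,0,0,0,54],
    [0.1,0,0.03,0,0,0,54],
    [0.1,0,0.03,0,0,0,54]
  ]
}}

```text
t: 21.05
tool_pos: [0.4822, 0.2994, 0.0864]
tool_rot: [3.142, 0.0, -0.0]
force: [-0.4, -0.2, 0.3]
grip_width: 0.0567
grasp_force: 38.0
```

Contact is starting, so I'll release and rise.

{"method": "carry_out", "body": {
  "moves": [
    [0.1,0,0.04,0,0,0,57],
    [0.1,0,0.04,0,0,0,62],
    [0.1,0,0.04,0,0,0,70],
    [0.1,0,0.04,0,0,0,78],
    [0.1,0,0.04,0,0,0,78],
    [0.1,0,-0.3,0,0,0,78],
    [0.1,0,-0.9,0,0,0,78],
    [0.1,0,-1.6,0,0,0,78],
    [0.1,0,-2.2,0,0,0,78],
    [0.1,0,-2.3,0,0,0,78]
  ]
}}

```text
t: 22.05
tool_pos: [0.4889, 0.3008, 0.1835]
tool_rot: [-3.138, -0.0, -0.012]
force: [-0.1, -0.2, 0.4]
grip_width: 0.0779
grasp_force: 0.0
```

```bash
python3 - <<'E'
from h import *
o=env.get_obs(); print(o['t'],o['tool_pos'],o['tool_rot'],o['force'])
M=R.from_rotvec(o['tool_rot']).as_matrix()
s=snap('wrist','w2.png'); TC=s['tool_from_camera'];K=s['K']
im=cv2.imread('pics/w2.png')
def wp(p):
    pt=M.T@(np.array(p)-o['tool_pos']); c=TC[:3,:3].T@(pt-TC[:3,3]); th=np.arctan2(np.hypot(*c[:2]),c[2]); d=c[:2]/np.hypot(*c[:2]); return K[:2,2]+K[0,0]*th*d
for z,r in((.116,.0295),(.05,.06)):
  for k in range(40):
    u=wp((.4802+r*np.cos(k*np.pi/20),.2992+r*np.sin(k*np.pi/20),z)).round().astype(int); cv2.circle(im,tuple(u.tolist()),1,(0,255,0),-1)
cv2.imwrite('pics/w2m.png',im)
snap('top','t2.png')
E
```

```text
22.05 [0.48885745 0.30081195 0.18349124] [-3.13795830e+00 -3.59376265e-04 -1.22260890e-02] [-0.05081016 -0.17036943  0.44789305]
```

View pics/w2m.png

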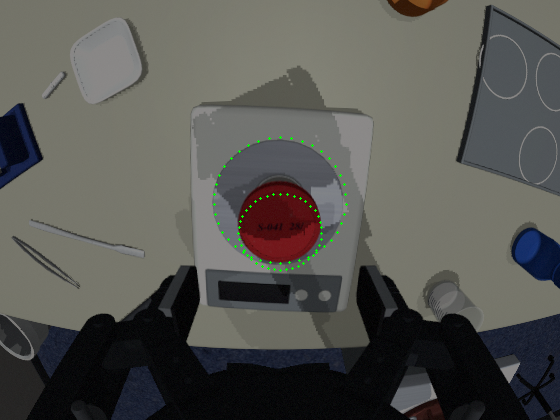

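The pan outline fits the drawn circle. The lid, at about (280,224), sits a few mm above its drawn circle, so I'll check it with the top camera, moving towards the tray first to clear the view.

{"method": "carry_out", "body": {
  "moves": [
    [0,0.3,0,0,0,0,65],
    [0,1.0,0,0,0,0,65],
    [0,2.0,0,0,0,0,65],
    [0,3.0,0,0,0,0,65],
    [0,4.0,0,0,0,0,65],
    [0,5.0,0,0,0,0,65],
    [0,6.0,0,0,0,0,65],
    [0,7.0,0,0,0,0,65],
    [0,8.0,0,0,0,0,65],
    [0,9.0,0,0,0,0,65]
  ]
}}

```text
t: 23.15
tool_pos: [0.484, -0.0623, 0.1764]
tool_rot: [-3.141, 0.0, 0.006]
force: [1.2, -0.4, 0.2]
grip_width: 0.0651
grasp_force: 0.0
```

```bash
python3 - <<'E'
from h import *
o=env.get_obs(); print(o['t'],o['tool_pos'])
s=snap('top','t3.png')
h=cv2.cvtColor(s['pixels'],cv2.COLOR_RGB2HSV)[150:300,90:200]
p=s['pixels'][150:300,90:200].astype(int)
m=((p[...,0]>2*p[...,1])&(p[...,0]>60)).astype(np.uint8)
n,l,st,c=cv2.connectedComponentsWithStats(m)
i=1+st[1:,4].argmax();print(st[i],c[i]+[90,150]); u=c[i]+[90,150]
print(ray('t3',*u,.112),'pan .4802 .2992')
E
```

```text
23.15 [ 0.48403007 -0.0622686   0.17641405]
[ 34  65  27  26 550] [137.09636364 227.70181818]
[0.48758206 0.29888228 0.112     ] pan .4802 .2992
```

The cup sits about 7 mm past the pan centre in x, which is inside the 15 mm limit, so I'll leave it. Next I return the short bottle.

{"method": "carry_out", "body": {
  "moves": [
    [0,0.8,0,0,0,0,65],
    [0,1.7,0,0,0,0,65],
    [0,2.6,0,0,0,0,65],
    [0,3.5,0,0,0,0,65],
    [0,4.4,0,0,0,0,65],
    [0,5.3,0,0,0,0,65],
    [0,6.0,0,0,0,0,65],
    [0,6.4,0,0,0,0,65],
    [0,6.4,0,0,0,0,60],
    [0,6.4,0,0,0,0,60]
  ]
}}

```text
t: 24.2
tool_pos: [0.4855, -0.3153, 0.1774]
tool_rot: [-3.139, 0.0, 0.003]
force: [0.3, 0.8, -1.1]
grip_width: 0.0602
grasp_force: 0.0
```

```bash
python3 - <<'E'
from h import *
o=env.get_obs(); print(o['t'],o['tool_pos'])
M=R.from_rotvec(o['tool_rot']).as_matrix()
s=snap('wrist','w3.png'); TC=s['tool_from_camera'];K=s['K']
im=cv2.imread('pics/w3.png')
def wp(p):
    pt=M.T@(np.array(p)-o['tool_pos']); c=TC[:3,:3].T@(pt-TC[:3,3]); th=np.arctan2(np.hypot(*c[:2]),c[2]); d=c[:2]/np.hypot(*c[:2]); return K[:2,2]+K[0,0]*th*d
for x,y,z,r in((.4814,-.3179,.105,.0175),(.5660,-.3140,.107,.02),(.396,-.3217,.141,.0205)):
  for k in range(30):
    u=wp((x+r*np.cos(k*np.pi/15),y+r*np.sin(k*np.pi/15),z)).round().astype(int); cv2.circle(im,tuple(u.tolist()),1,(0,255,0),-1)
cv2.imwrite('pics/w3m.png',im)
E
```

```text
24.2 [ 0.48549711 -0.31532692  0.17736595]
```

View pics/w3m.png

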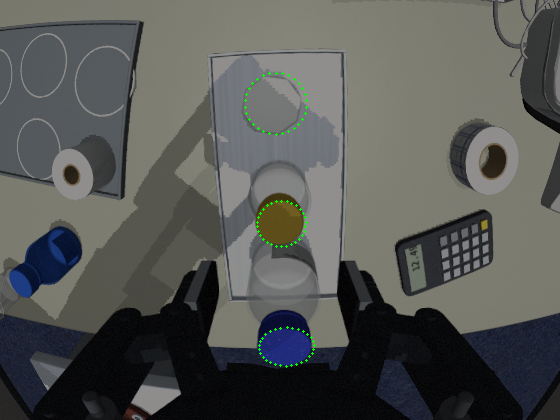

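The drawn circles fit the caps: flask at (275,103), yellow cap at (280,222), blue cap at (286,345). Picking up the short bottle.

{"method": "carry_out", "body": {
  "moves": [
    [-0.09,0.06,0.4,0,0,0,60],
    [-0.09,0.06,1.1,0,0,0,60],
    [-0.09,0.06,1.8,0,0,0,60],
    [-0.09,0.06,2.4,0,0,0,60],
    [-0.09,0.06,2.6,0,0,0,60],
    [-0.09,0.06,2.6,0,0,0,30],
    [-0.09,0.06,2.6,0,0,0,30],
    [-0.09,0.06,2.6,0,0,0,30],
    [-0.09,0.06,2.6,0,0,0,30],
    [-0.09,0.06,2.6,0,0,0,30]
  ],
  "grip_force": 40
}}

```text
t: 25.25
tool_pos: [0.4831, -0.3193, 0.0754]
tool_rot: [3.141, 0.0, 0.002]
force: [-0.4, -0.5, -2.0]
grip_width: 0.034
grasp_force: 40.4
```

{"method": "carry_out", "body": {
  "moves": [
    [0,0,-0.4,0,0,0,30],
    [0,0,-1.1,0,0,0,30],
    [0,0,-1.8,0,0,0,30],
    [0.1,-0.3,-2.0,0,0,0,30],
    [0.4,-1.0,-2.0,0,0,0,30],
    [0.8,-2.0,-2.0,0,0,0,30],
    [1.2,-3.0,-2.0,0,0,0,30],
    [1.6,-4.0,-2.0,0,0,0,30],
    [2.0,-5.0,-2.0,0,0,0,30],
    [2.4,-6.0,-2.0,0,0,0,30]
  ]
}}

```text
t: 26.25
tool_pos: [0.5785, -0.0762, 0.1544]
tool_rot: [-3.141, -0.0, 0.001]
force: [-0.3, 0.2, -1.3]
grip_width: 0.0336
grasp_force: 40.5
```

{"method": "carry_out", "body": {
  "moves": [
    [0.4,-0.9,0,0,0,0,30],
    [0.8,-1.8,0,0,0,0,30],
    [1.1,-2.6,0,0,0,0,30],
    [1.3,-3.0,0,0,0,0,30],
    [1.32,-3.08,0.2,0,0,0,30],
    [1.32,-3.08,0.7,0,0,0,30],
    [1.32,-3.08,1.2,0,0,0,30],
    [1.32,-3.08,1.6,0,0,0,30],
    [1.32,-3.08,1.75,0,0,0,30],
    [1.32,-3.08,1.75,0,0,0,30]
  ]
}}

```text
t: 27.25
tool_pos: [0.63, 0.0436, 0.0828]
tool_rot: [3.142, -0.001, -0.005]
force: [-0.0, 0.1, -1.4]
grip_width: 0.0337
grasp_force: 40.5
```

{"method": "carry_out", "body": {
  "moves": [
    [0.05,0,0.04,0,0,0,30],
    [0.05,0,0.08,0,0,0,30],
    [0.05,0,0.11,0,0,0,30],
    [0.05,0,0.11,0,0,0,30]
  ]
}}

```text
t: 27.65
tool_pos: [0.6337, 0.0444, 0.0806]
tool_rot: [3.142, 0.0, 0.001]
force: [0.0, 0.1, -1.3]
grip_width: 0.0335
grasp_force: 40.5
```

{"method": "carry_out", "body": {
  "moves": [
    [0,0,0.03,0,0,0,30],
    [0,0,0.07,0,0,0,30],
    [0,0,0.07,0,0,0,30]
  ]
}}

```text
t: 27.95
tool_pos: [0.634, 0.0445, 0.0783]
tool_rot: [-3.142, -0.0, -0.002]
force: [-1.3, 0.7, 1.9]
grip_width: 0.0338
grasp_force: 40.7
```

Touchdown. Release and rise.

{"method": "carry_out", "body": {
  "moves": [
    [0,0,0,0,0,0,34],
    [0,0,0,0,0,0,40],
    [0,0,0,0,0,0,52],
    [0,0,0,0,0,0,60],
    [0,0,0,0,0,0,60],
    [0,0,-0.4,0,0,0,60],
    [0,0,-1.0,0,0,0,60],
    [0,0,-1.6,0,0,0,60],
    [0,0,-2.0,0,0,0,60],
    [0,0,-2.0,0,0,0,60]
  ]
}}

```text
t: 28.95
tool_pos: [0.6361, 0.0442, 0.1619]
tool_rot: [3.141, 0.0, 0.012]
force: [0.2, 0.7, 0.3]
grip_width: 0.0603
grasp_force: 0.0
```

{"method": "carry_out", "body": {
  "moves": [
    [-0.1,0.4,0,0,0,0,65],
    [-0.3,1.3,0,0,0,0,65],
    [-0.5,2.3,0,0,0,0,65],
    [-0.7,3.3,0,0,0,0,65],
    [-0.9,4.3,0,0,0,0,65],
    [-1.1,5.4,0,0,0,0,65],
    [-1.3,6.5,0,0,0,0,65],
    [-1.5,7.6,0,0,0,0,65],
    [-1.7,8.5,0,0,0,0,65],
    [-1.75,8.95,0,0,0,0,65]
  ]
}}

```text
t: 29.95
tool_pos: [0.5604, -0.3169, 0.1552]
tool_rot: [-3.141, 0.006, 0.006]
force: [-0.6, 0.1, 0.9]
grip_width: 0.0651
grasp_force: 0.0
```

{"method": "carry_out", "body": {
  "moves": [
    [0,0,0.3,0,0,0,65],
    [0,0,0.9,0,0,0,65],
    [0,0,1.5,0,0,0,65],
    [0,0,1.9,0,0,0,65],
    [0,0,2.0,0,0,0,65],
    [0,0,2.0,0,0,0,65]
  ]
}}

```text
t: 30.55
tool_pos: [0.563, -0.3121, 0.0759]
tool_rot: [-3.14, -0.002, 0.003]
force: [0.0, 0.1, 0.3]
grip_width: 0.0649
grasp_force: 0.0
```

{"method": "carry_out", "body": {
  "moves": [
    [0.08,0.04,-0.03,0,0,0,65],
    [0.08,0.04,-0.03,0,0,0,33],
    [0.08,0.04,-0.03,0,0,0,33],
    [0.08,0.04,-0.03,0,0,0,33],
    [0.08,0.04,-0.03,0,0,0,33],
    [0.08,0.04,-0.03,0,0,0,33]
  ]
}}

```text
t: 31.15
tool_pos: [0.5678, -0.3157, 0.0804]
tool_rot: [3.141, -0.0, 0.004]
force: [-0.3, 1.2, 5.1]
grip_width: 0.0355
grasp_force: 39.6
```

{"method": "carry_out", "body": {
  "moves": [
    [0,0,-0.4,0,0,0,33],
    [0,0,-1.0,0,0,0,33],
    [0.1,-0.3,-1.4,0,0,0,33],
    [0.2,-1.0,-1.4,0,0,0,33],
    [0.4,-2.0,-1.4,0,0,0,33],
    [0.5,-3.0,-1.4,0,0,0,33],
    [0.6,-3.8,-1.4,0,0,0,33],
    [0.7,-4.3,-1.4,0,0,0,33],
    [0.74,-4.49,-1.2,0,0,0,33],
    [0.74,-4.49,-0.8,0,0,0,33]
  ]
}}

```text
t: 32.15
tool_pos: [0.5978, -0.1349, 0.1117]
tool_rot: [3.14, 0.004, 0.006]
force: [0.5, -0.0, -0.3]
grip_width: 0.0351
grasp_force: 40.1
```

{"method": "carry_out", "body": {
  "moves": [
    [0,0,0.25,0,0,0,33],
    [0,0,0.5,0,0,0,33],
    [0,0,0.6,0,0,0,33],
    [0,0,0.65,0,0,0,33],
    [0,0,0.65,0,0,0,33]
  ]
}}

```text
t: 32.65
tool_pos: [0.5963, -0.1363, 0.0844]
tool_rot: [3.142, -0.001, -0.0]
force: [0.2, 0.3, -1.0]
grip_width: 0.035
grasp_force: 40.1
```

{"method": "carry_out", "body": {
  "moves": [
    [0.03,0,0.02,0,0,0,33],
    [0.03,0,0.05,0,0,0,33],
    [0.03,0,0.05,0,0,0,33]
  ]
}}

```text
t: 32.95
tool_pos: [0.5983, -0.136, 0.0835]
tool_rot: [3.141, 0.0, 0.003]
force: [0.3, -0.9, 1.7]
grip_width: 0.0352
grasp_force: 40.2
```

Touching. Release, rise, then on to the tall bottle.

{"method": "carry_out", "body": {
  "moves": [
    [0,0,0,0,0,0,36],
    [0,0,0,0,0,0,42],
    [0,0,0,0,0,0,55],
    [0,0,0,0,0,0,65],
    [0,0,0,0,0,0,65],
    [0,0,-0.4,0,0,0,65],
    [0,0,-1.0,0,0,0,65],
    [0,0,-1.7,0,0,0,65],
    [0,0,-2.3,0,0,0,65],
    [0,0,-2.4,0,0,0,65]
  ]
}}

```text
t: 33.95
tool_pos: [0.6004, -0.1367, 0.1841]
tool_rot: [3.139, 0.0, 0.014]
force: [0.2, -0.1, 0.3]
grip_width: 0.0652
grasp_force: 0.0
```

{"method": "carry_out", "body": {
  "moves": [
    [-0.3,0.2,0,0,0,0,65],
    [-0.9,0.8,0,0,0,0,65],
    [-1.6,1.5,0,0,0,0,65],
    [-2.3,2.2,0,0,0,0,65],
    [-3.0,2.8,0,0,0,0,65],
    [-3.7,3.4,0,0,0,0,65],
    [-4.4,4.0,0,0,0,0,65],
    [-4.9,4.5,0,0,0,0,65],
    [-5.1,4.63,0,0,0,0,65],
    [-5.1,4.63,0,0,0,0,65]
  ]
}}

```text
t: 34.95
tool_pos: [0.3914, -0.3206, 0.177]
tool_rot: [-3.139, 0.004, 0.003]
force: [0.1, -0.9, 0.4]
grip_width: 0.0651
grasp_force: 0.0
```

{"method": "carry_out", "body": {
  "moves": [
    [0,0,0.5,0,0,0,65],
    [0,0,1.1,0,0,0,65],
    [0,0,1.6,0,0,0,65],
    [0,0,1.75,0,0,0,65],
    [0,0,1.75,0,0,0,65]
  ]
}}

```text
t: 35.45
tool_pos: [0.3931, -0.3192, 0.107]
tool_rot: [-3.139, -0.002, 0.004]
force: [-0.2, -0.8, 0.2]
grip_width: 0.0654
grasp_force: 0.0
```

{"method": "carry_out", "body": {
  "moves": [
    [0.08,0.05,-0.05,0,0,0,65],
    [0.08,0.05,-0.05,0,0,0,35],
    [0.08,0.05,-0.05,0,0,0,35],
    [0.08,0.05,-0.05,0,0,0,35],
    [0.08,0.05,-0.05,0,0,0,35],
    [0.08,0.05,-0.05,0,0,0,35]
  ],
  "grip_force": 60
}}

```text
t: 36.05
tool_pos: [0.3978, -0.3232, 0.1124]
tool_rot: [3.141, -0.0, 0.004]
force: [0.7, 3.5, 5.5]
grip_width: 0.0393
grasp_force: 59.7
```

{"method": "carry_out", "body": {
  "moves": [
    [0,0,-0.3,0,0,0,35],
    [0,0,-0.9,0,0,0,35],
    [0,0,-1.6,0,0,0,35],
    [0,0,-2.1,0,0,0,35],
    [0.2,-0.4,-2.2,0,0,0,35],
    [0.5,-1.1,-2.2,0,0,0,35],
    [0.9,-1.9,-2.2,0,0,0,35],
    [1.3,-2.8,-2.2,0,0,0,35],
    [1.7,-3.7,-2.2,0,0,0,35],
    [2.1,-4.6,-2.2,0,0,0,35]
  ]
}}

```text
t: 37.05
tool_pos: [0.48, -0.1373, 0.1979]
tool_rot: [-3.141, 0.001, 0.003]
force: [0.5, -0.8, -4.9]
grip_width: 0.0393
grasp_force: 61.4
```

{"method": "carry_out", "body": {
  "moves": [
    [0.4,-0.8,0,0,0,0,35],
    [0.8,-1.6,0,0,0,0,35],
    [1.1,-2.3,0,0,0,0,35],
    [1.3,-2.6,0,0,0,0,35],
    [1.33,-2.64,0.3,0,0,0,35],
    [1.33,-2.64,0.9,0,0,0,35],
    [1.33,-2.64,1.5,0,0,0,35],
    [1.33,-2.64,1.9,0,0,0,35],
    [1.33,-2.64,2.0,0,0,0,35],
    [1.33,-2.64,2.0,0,0,0,35]
  ]
}}

```text
t: 38.05
tool_pos: [0.534, -0.0347, 0.1191]
tool_rot: [3.141, -0.003, 0.0]
force: [-1.0, 1.5, 2.8]
grip_width: 0.0398
grasp_force: 62.7
```

Early contact at 0.119 instead of 0.115, which could be the stand's rim. I'll look before releasing.

```bash
python3 - <<'E'
from h import *
o=env.get_obs(); print(o['t'],o['tool_pos'],o['force'],o['moment'])
b=snap('side','s4.png')['pixels'][:,:,::-1]
cv2.imwrite('pics/s4c.png',cv2.resize(b[150:280,200:370],None,fx=4.4,fy=4.4,interpolation=cv2.INTER_CUBIC))
E
```

```text
38.05 [ 0.53403287 -0.03469368  0.11905365] [-1.01367904  1.5124798   2.7581303 ] [ 0.41643197  0.35576158 -0.08126002]
```

View pics/s4c.png

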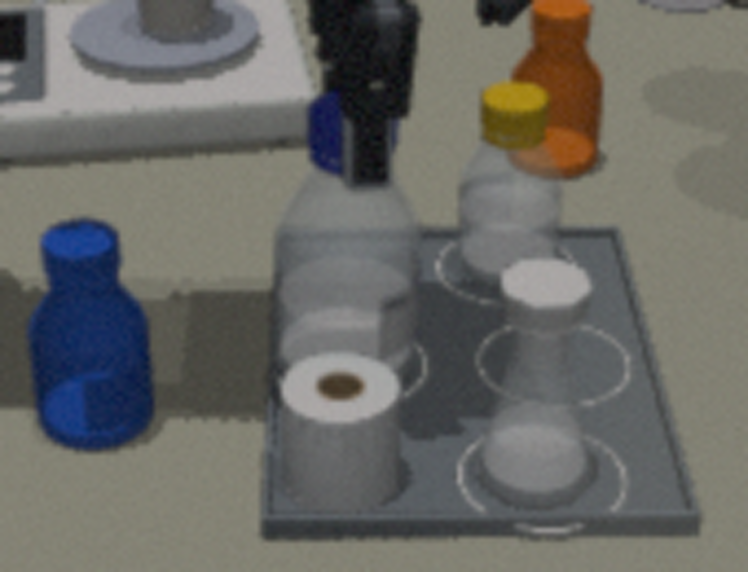

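The flask (535,480) and short bottle (510,250) stand on their rings. The tall bottle's foot overlaps the near rim at about (278,350), so I'll lift slightly, shift 4 mm back and lower again.

{"method": "carry_out", "body": {
  "moves": [
    [0,0,-0.15,0,0,0,35],
    [0,0,-0.2,0,0,0,35],
    [0.06,-0.02,-0.2,0,0,0,35],
    [0.12,-0.02,-0.2,0,0,0,35],
    [0.12,-0.02,-0.1,0,0,0,35],
    [0.12,-0.02,-0.02,0,0,0,35],
    [0.12,-0.02,0.02,0,0,0,35],
    [0.12,-0.02,0.05,0,0,0,35],
    [0.12,-0.02,0.05,0,0,0,35]
  ]
}}

```text
t: 39.0
tool_pos: [0.5383, -0.0324, 0.1161]
tool_rot: [-3.141, -0.0, 0.001]
force: [0.1, 0.2, -5.7]
grip_width: 0.0396
grasp_force: 61.8
```

That confirms it was on the rim: the bottle now hangs free, lower than before. Lower to touch.

{"method": "carry_out", "body": {
  "moves": [
    [0,0,0.03,0,0,0,35],
    [0,0,0.06,0,0,0,35],
    [0,0,0.06,0,0,0,35]
  ]
}}

```text
t: 39.3
tool_pos: [0.5394, -0.0325, 0.1156]
tool_rot: [3.142, 0.0, 0.002]
force: [-1.8, 1.8, 3.5]
grip_width: 0.0401
grasp_force: 62.6
```

{"method": "carry_out", "body": {
  "moves": [
    [0,0,0,0,0,0,40],
    [0,0,0,0,0,0,45],
    [0,0,0,0,0,0,58],
    [0,0,0,0,0,0,65],
    [0,0,0,0,0,0,65],
    [0,0,-0.4,0,0,0,65],
    [0,0,-1.0,0,0,0,65],
    [0,0,-1.6,0,0,0,65],
    [0,0,-2.0,0,0,0,65],
    [0,0,-2.0,0,0,0,65]
  ]
}}

```text
t: 40.3
tool_pos: [0.5409, -0.033, 0.1973]
tool_rot: [3.14, 0.0, 0.01]
force: [0.7, 0.1, 0.2]
grip_width: 0.065
grasp_force: 0.0
```

{"method": "carry_out", "body": {
  "moves": [
    [-0.3,0.6,0,0,0,0,65],
    [-0.6,1.4,0,0,0,0,65],
    [-1.0,2.2,0,0,0,0,65],
    [-1.4,3.1,0,0,0,0,65],
    [-1.8,4.0,0,0,0,0,65],
    [-2.2,4.9,0,0,0,0,65],
    [-2.4,5.8,0,0,0,0,65],
    [-2.4,6.6,0,0,0,0,65],
    [-2.4,6.8,0,0,0,0,65],
    [-2.4,6.8,0,0,0,0,65]
  ]
}}

```text
t: 41.3
tool_pos: [0.442, -0.305, 0.1929]
tool_rot: [-3.14, 0.003, 0.002]
force: [0.6, 0.9, 0.0]
grip_width: 0.0647
grasp_force: 0.0
```

```bash
python3 - <<'E'
from h import *
o=env.get_obs(); print(o['t'],o['tool_pos'],o['joint_vel'].round(3) if hasattr(o['joint_vel'],'round') else '')
snap('top','t5.png');a=cv2.imread('pics/t5.png'); z=cv2.imread('pics/top0.png')
f=lambda i:cv2.resize(cv2.convertScaleAbs(i[130:240,225:355],alpha=1.4,beta=15),None,fx=3,fy=3,interpolation=cv2.INTER_CUBIC)
cv2.imwrite('pics/t5c.png',np.hstack([f(z),f(a)]))
C=a[...,::-1].astype(int);Z=z[...,::-1].astype(int)
def cen(P,cond,box):
    y0,y1,x0,x1=box; m=cond(P[y0:y1,x0:x1]); ys,xs=np.nonzero(m); return xs.mean()+x0,ys.mean()+y0
for n,cond,box,h in [('yellow',lambda p:(p[...,0]>p[...,2]*2)&(p[...,1]>p[...,2]*1.8)&(p[...,1]>80),(145,180,235,275),.108),('blue',lambda p:(p[...,2]>1.6*p[...,0])&(p[...,2]>90),(185,230,260,315),.144),('white',lambda p:p.min(-1)>135,(160,192,318,348),.110),('film',lambda p:p.min(-1)>125,(198,230,308,338),.056)]:
    try: print(n,ray('top0',*cen(Z,cond,box),h).round(4),ray('t5',*cen(C,cond,box),h).round(4))
    except Exception as e: print(n,e)
E
```

```text
41.3 [ 0.44203159 -0.30502216  0.19291247] [ 0.037 -0.02   0.026  0.014  0.015  0.008]
yellow [0.6318 0.0439 0.108 ] [0.6334 0.0446 0.108 ]
blue [ 0.5337 -0.0326  0.144 ] [ 0.5363 -0.0307  0.144 ]
white [nan nan nan] [nan nan nan]
film [nan nan nan] [ 0.5108 -0.1168  0.056 ]<stdin>:8: RuntimeWarning: Mean of empty slice.
  ret = ret.dtype.type(ret / rcount)
```

View pics/t5c.png

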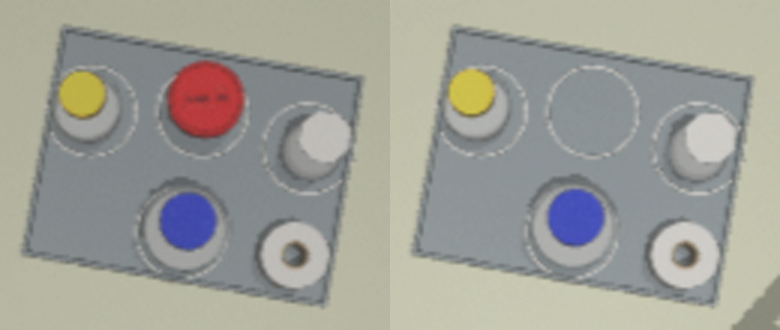

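Before and after match: the yellow and blue caps are within 3 mm of their start, the stopper within about 4 mm (now at (709,138)), and the roll hasn't moved. Handing in.

```bash
python3 -c "
from rig import env
print(env.finish_job())"
```

```text
the job is handed in; nothing more can be done
None
```

I handed the job in at about 41 s, with no verdict returned: the cup is upright on the pan about 7 mm from its centre (15 mm allowed), both bottles and the flask are back within about 4 mm of where they started, and the film roll was not moved.

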